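# Slide a test card off the incubator bed and add it to the pile

### The arm

A 7-joint arm with a two-finger parallel gripper is mounted at the origin on the work surface. World frame = base frame: x ahead of the robot, y to its left, z up, the work surface at z = 0. Lengths are in m, angles in rad, forces in N, time in s.
With the tool pointing down it reaches from about 0.35 to 0.9 m from the base axis. Payload 7.2 kg.
Tool frame: the origin (TCP) lies between the finger pads; the fingertips stand 25 mm ahead of it and the grasp point (between the pads) lies 6 mm ahead of it; z points along the fingers, y is the line along which they close (so a half turn about z gives the same grasp; the last joint's range is limited). The gripper opens to 85 mm and grips with 20 to 120 N. Pads are 22 mm wide; open, the fingers measure 114 mm over their backs; the gripper's body (76 mm by 85 mm) begins 54 mm behind the grasp point. The pads swing forward as they close: fully open they stand 13 mm farther back than shut.
Start: joints at [-1.4, 0.411, -0.013, 1.596, 0.006, 1.134, -0.082], TCP at [0.148, 0.607, 0.256] pointing down, gripper open.
Joint ranges: [-2.95, 2.95], [-0.29, 1.99], [-1.47, 1.44], [0.14, 2.54], [-1.03, 4.17], [0.13, 1.85], [-2.86, 2.86]. Speed limits (rad/s): [2.39, 2.39, 3.01, 3.01, 3.14, 3.14, 3.14].

### API

Orientations are given as a unit quaternion [w, x, y, z].
In Python, from rig import r gives the robot as it stands.
- The arm moves only by the shell command python3 -m crank 'ROWS' [FORCE]. ROWS is JSON, a list that holds one entry, the list of rows, each a list of 7 numbers: the shift along the world's x, y, z in cm, then the turn, a rotation vector about the world's x, y, z in rad, then the opening, from -1 (shut) to 1 (fully open). In form: [[[dx, dy, dz, rx, ry, rz, grip], ...]]. A call has exactly 10 rows; each row shifts and turns the commanded pose from where the row before left it; what a row does not reach is not made up. A row lasts 1/10 s, in which the tool goes at most 50 mm and 8.59 degrees, less where a joint would pass 70% of its speed; a pose out of reach is approached as far as the arm can. A call is refused whole if a number of a shift passes 5 or a number of a turn 0.15, either way. A call with a gripper value outside its range is refused whole. The fingers move at their own pace and stop on an object; FORCE is the grip in N (left out, the last holds). Time passes only in rows, so rows that do not move let the fingers close, or fill a call up. It gives the time, the measured TCP pose, the force, the opening and the grip force at its end, in the units of the state.
- r.read_state(): the state, without advancing time (a new reading comes with each control period).
- r.read_camera(name): name is "side" or "top"; returns (picture, depth): 420x560x3 uint8, red, green, blue; 420x560 float32, m along the optical axis (not along the pixel's ray), 0 where there is no reading.
- r.camera_info(name): a dict with "camera_matrix" (3x3 intrinsics, pixels), "k1" (the pictures are not rectified: a ray, as slopes to the right and down, at radius r is drawn at 1 + k1 r^2 times it, then the intrinsics apply), "pose" (4x4, takes a point from camera to world coordinates). Camera axes: x right, y down, z forward; pixel columns grow to the right and rows downward; lengths in m; the calibration is good to about 2 mm. A picture is of the moment at which its call begins. camera_info takes no time and is no camera call.
- r.finish_job(): hands the job in; it is judged then, once.
The state is a dict: "time_s": time; "joints": joint angles; "qd": joint speeds; "joint_efforts": joint torques, N m; "ee_pos": TCP position; "orientation": TCP orientation; "wrist_force": force on the tool from outside, world axes, zero at the start; "wrist_torque": the same for the moment, N m; "grip_width": finger opening in m; "grasp_force": force on a finger pad.
Only numpy, scipy, OpenCV 4.12 (cv2) and the standard library are available. Lean on these libraries where they do the work, as an engineer would, in place of code of your own. Each camera call takes 0.05 s, during which the arm holds its last target. There are 200 camera calls.

### The job

The big flat test card in one of the incubator's lanes is finished: its lane is too tight to get at its sides, so slide it forward along the lane until about a third of it sticks out over the front edge, where it can be gripped by its sides, then lift it off and lay it on the pile of read cards on the clipboard. Stack it squarely, same way round as the card below (sample well over sample well), without shifting the pile, and leave the slim cassettes in the other lanes and the things on the bench where they are.

Things in the scene. Friction and masses are not known exactly. Their poses are not given: they have to be found in the camera images.
- card_center (a point): Centre (half-way up) of the finished test card: flat, white plastic, 90 long (its x) x 56 wide (y) x 4 thick, 16 to 28 g, loose, face up in one of the incubator's three lanes, long side along the lane; the only wide card there. Flush on its face: a round dark sample well near its -x end (nearer the lane's open front) and a rectangular window towards +x.
- card_well (a point): The middle of the finished card's sample well, 28 mm from the card's centre towards its -x end, half-way up the card. Axes as the card's.
- incubator: Flat-bed card incubator, fixed, white, aluminium plate on top, 240 (x) x 228 (y), plate top 60 above the bench. Origin: centre of its footprint, on the bench; front at -x. Four ribs along x, 8 wide, 4 high (flush with a card's top), part the plate into three lanes 60 wide with middles at y = -68, 0, +68; lanes are open at the front and closed by a rear housing (26 above the plate) at x = +85.
- front_edge (a point): Middle of the plate's front edge, at the plate's top (60 above the bench), axes as the incubator's: plate at +x of it, free air at -x. Below the 8 mm thick plate the body stands back 14 mm. The card starts with its centre 85 to 115 mm behind this edge, so at least 35 mm of its lane is empty behind it. The bench before the edge is clear.
- pile2_center (a point): Centre (half-way up) of the top card of the pile: three loose cards like the finished one, stacked on the clipboard, nearly square (each up to 1.5 mm and 2 degrees off the one below). Axes as the finished card's: x along the 90 mm length, sample well near -x. Its top is 16 above the bench (clipboard 4 + three cards of 4).
- pile2_well (a point): The middle of the top pile card's sample well, 28 mm from its centre towards -x, half-way up the card.
- pile1_center (a point): Centre of the middle card of the pile, same size and axes.
- pile0_center (a point): Centre of the bottom card of the pile, same size and axes.
- clipboard: Brown hardboard clipboard with a short record sheet, fixed, lying flat, 230 (x) x 160 (y) x 4; origin at the centre of its underside; a steel clip 16 high in all along the +x end. The pile lies about 30 mm from its centre towards -x, roughly square to it. A tube rack and other equipment stand well beyond it at the far side and sides of the bench.
- cassette_a_center (a point): Centre of a slim white test cassette, 70 x 20 x 5, loose, in one of the other lanes, to be left alone.
- cassette_b_center (a point): Centre of a second slim cassette of the same kind, loose, in the remaining lane, to be left alone.
- pen: Marker pen, loose, 120 long (y) x 10 thick, lying across the clipboard between the pile and the clip, to be left alone. Origin underneath its middle.
- dropper: Dropper bottle, loose, 28 diameter, 76 tall, standing on the bench beside the incubator's right (-y) side, behind the timer. Origin under its centre; leave alone.
- timer: Lab timer, loose, 60 x 66 x 18, lying on the bench beside the incubator's right (-y) side, towards its front. Origin under its centre; leave alone.
Not all that is in view belongs to the job. Leave any brown or turquoise look-alike of the part that bears card_center alone.

How it is judged:
On the way, in this order (a step that is already met when the one before it is completed fails the run):
1. the finished card lies flat on the incubator plate with 15 to 44 mm of it sticking out over the front edge (x of card_center in the frame of front_edge between 0.001 and 0.03 m and z of card_center in the frame of front_edge below 0.0045 m and angle between card_center's own z axis and vertical below 0.05 rad), for 0.2 s.
2. the card is lifted clear, at least 15 mm above the plate (z of card_center in the frame of front_edge above 0.017 m), for 0.1 s.
At the end, for the whole second after the job is handed in: The finished card lies flat and at rest on the top card of the pile, released, face up, its centre within 7 mm and its long side within 7 degrees of that card, the same way round (wells within 12 mm); each of the three pile cards is within 12 mm of where it was (horizontal distance between card_center and pile2_center below 0.007 m and angle between the x axis of card_center and the x axis of pile2_center, either way round below 0.12 rad and horizontal distance between card_well and pile2_well below 0.012 m and z of card_center in the frame of pile2_center between 0.003 and 0.0055 m and angle between card_center's own z axis and vertical below 0.05 rad and distance of each of pile2_center, pile1_center, pile0_center from where it was at the start of the episode below 0.012 m and linear speed of card below 0.02 m/s); the robot touches nothing.
It fails at once if a slim cassette in another lane is moved by more than 15 mm (distance of any of cassette_a_center, cassette_b_center from where it was at the start of the episode above 0.015 m).
It fails at once if the pen, dropper bottle or timer is moved by more than 25 mm (distance of any of pen, dropper, timer from where it was at the start of the episode above 0.025 m).
It also fails if it takes over 51 s, if anything falls off the work surface, if the arm or the gripper's body presses on something with over 40 N, if the wrist force passes 120 N, or if a joint passes its speed limit or range.

## Working session

There is one attempt and no reset: what is moved stays moved. The work goes in short steps, Python scripts to look and compute and a shell command to move; the robot and the scene stay as the last step left them, time stands still between calls to the robot, and variables do not carry over. Pictures are saved under pics/ and viewed, at most 10 in all, crops included, and the job is handed in when it is done.

```bash
mkdir -p pics; cat > h.py <<'E'
from rig import r
import numpy as np, cv2
def grab(n):
    im,d=r.read_camera(n); return im,d,r.camera_info(n)
def ray(ci,px):
    K=np.array(ci["camera_matrix"],float);k=ci["k1"];T=np.array(ci["pose"])
    p=np.atleast_2d(px).astype(float)
    q=(p-[K[0,2],K[1,2]])/[K[0,0],K[1,1]]
    s=q.copy()
    for _ in range(20): s=q/(1+k*(s**2).sum(1,keepdims=True))
    d=np.c_[s,np.ones(len(s))]@T[:3,:3].T
    return T[:3,3],d
def onplane(ci,px,z):
    o,d=ray(ci,px); return o+d*((z-o[2])/d[:,2])[:,None]
E
python3 - <<'E'
from h import *
for n in("top","side"):
    im,d,ci=grab(n); cv2.imwrite(f"pics/{n}0.png",im[:,:,::-1]); np.save(n+"0.npy",d)
    print(n,np.round(ci["pose"],3).tolist(),ci["k1"],np.round(ci["camera_matrix"],1).tolist())
s=r.read_state();print(s["time_s"],s["ee_pos"],s["orientation"],s["grip_width"])
E
```

```text
top [[0.003, -0.994, 0.11, 0.457], [-1.0, -0.001, 0.022, -0.019], [-0.022, -0.11, -0.994, 0.838], [0.0, 0.0, 0.0, 1.0]] -0.018557836520899332 [[387.3, 0.0, 280.1], [0.0, 387.3, 208.4], [0.0, 0.0, 1.0]]
side [[-0.902, -0.351, 0.251, 0.294], [-0.432, 0.709, -0.558, 0.527], [0.018, -0.612, -0.791, 0.799], [0.0, 0.0, 0.0, 1.0]] -0.07789196429741532 [[392.6, 0.0, 278.5], [0.0, 392.6, 210.7], [0.0, 0.0, 1.0]]
0.1 [0.14776222 0.60685749 0.25553827] [-2.19299800e-05  1.19081454e-01  9.92884216e-01 -7.35087001e-04] 0.08548082802934646
```

View pics/top0.png

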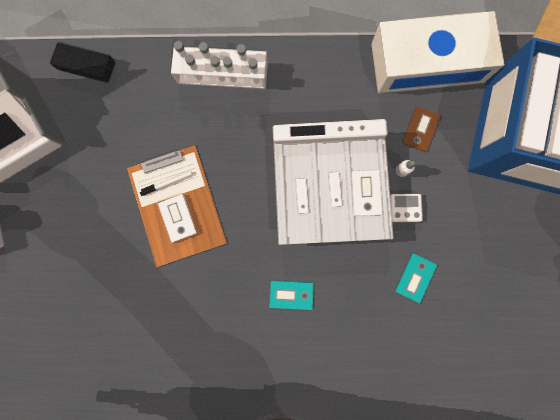

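View pics/side0.png

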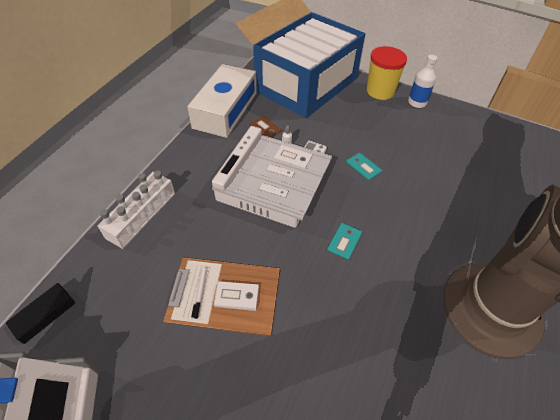

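The top picture shows the finished card in the right lane at about (367,193), with its well at (367,206). The pile is at (178,219) with its well at (181,230), and the plate's front edge is near row 242. I'll zoom in and measure these.

```bash
python3 - <<'E'
from h import *
im,d,ci=grab("top"); 
a=cv2.resize(im[150:255,265:435],None,fx=4.6,fy=4.6,interpolation=cv2.INTER_CUBIC)[:,:,::-1]
cv2.imwrite("pics/crop_inc.png",a)
g=cv2.cvtColor(im,cv2.COLOR_RGB2GRAY)
def wells(box,z):
    x0,y0,x1,y1=box; s=cv2.resize(g[y0:y1,x0:x1],None,fx=4,fy=4,interpolation=cv2.INTER_CUBIC)
    m=(s<110).astype(np.uint8)
    n,l,st,c=cv2.connectedComponentsWithStats(m)
    for i in range(1,n):
        if st[i,4]>150:
            p=(c[i]+.5)/4-.5+[x0,y0]; print(" dark",p.round(1),st[i,2:5],onplane(ci,p,z)[0].round(4))
def quad(box,z,t):
    x0,y0,x1,y1=box; s=cv2.resize(im[y0:y1,x0:x1],None,fx=4,fy=4,interpolation=cv2.INTER_CUBIC)
    m=(s.min(2)>t).astype(np.uint8)
    cs,_=cv2.findContours(m,cv2.RETR_EXTERNAL,cv2.CHAIN_APPROX_NONE)
    c=max(cs,key=cv2.contourArea)[:,0]
    p=(c+.5)/4-.5+[x0,y0]; w=onplane(ci,p,z)[:,:2]
    (cx,cy),sz,an=cv2.minAreaRect((w*1000).astype(np.float32)); print(" quad",t,round(cx,1),round(cy,1),np.round(sz,1),round(an,2))
print("card");wells((352,165,384,220),.064)
for t in(200,215,225,235):quad((350,160,386,222),.064,t)
print("pile");wells((155,188,200,248),.016)
for t in(150,170,190,210):quad((158,195,200,246),.016,t)
print("px",im[193,345:395].min(1),"col",im[225:250,367].min(1), im[225:250,300].min(1))
for p in [(367,193),(178,219),(300,230)]:
    o,dd=ray(ci,p); print(p,(o+dd*d[p[1],p[0]])[0].round(3))
b=cv2.resize(im[185:250,150:205],None,fx=9,fy=9,interpolation=cv2.INTER_CUBIC)[:,:,::-1]
cv2.imwrite("pics/crop_pile.png",b)
E
```

```text
card
 dark [367.4 206.2] [ 19  18 249] [ 0.5473 -0.1762  0.064 ]
 quad 200 579.6 -172.1 [ 63.6 125.8] 89.95
 quad 215 575.4 -174.7 [90.3 54.3] 2.05
 quad 225 575.5 -174.8 [88.5 53.1] 2.04
 quad 235 532.4 -190.8 [0. 2.] 0.07
pile
 dark [191.5 218.3] [ 105  193 3953] [0.5265 0.1894 0.016 ]
 dark [180.7 229.6] [ 18  17 227] [0.5022 0.212  0.016 ]
 quad 150 535.3 225.0 [107.6  58.8] 20.84
 quad 170 528.0 221.9 [91.3 57.6] 21.89
 quad 190 528.0 222.1 [90.6 56. ] 21.46
 quad 210 528.1 222.3 [89.9 55.1] 21.41
px [210 202 184 196 210 212 196 188 218 230 228 229 230 228 230 229 200 151
 193 214 217 215 215 211 214 196 153 194 228 229 230 230 229 228 229 218
 187 194 209 211 198 167 186 212 154  60  65  67  69  66] col [207 209 206 209 209 209 209 209 212 211 209 211 209 209 204 121  60  67
  75  87  88  90  87  84  87] [208 211 209 213 212 209 211 214 212 213 212 212 213 211 211 211 212 207
 163  87  92  88  89  89  87]
(367, 193) [ 0.574 -0.176  0.065]
(178, 219) [0.525 0.219 0.015]
(300, 230) [ 0.5   -0.041  0.061]
```

View pics/crop_inc.png

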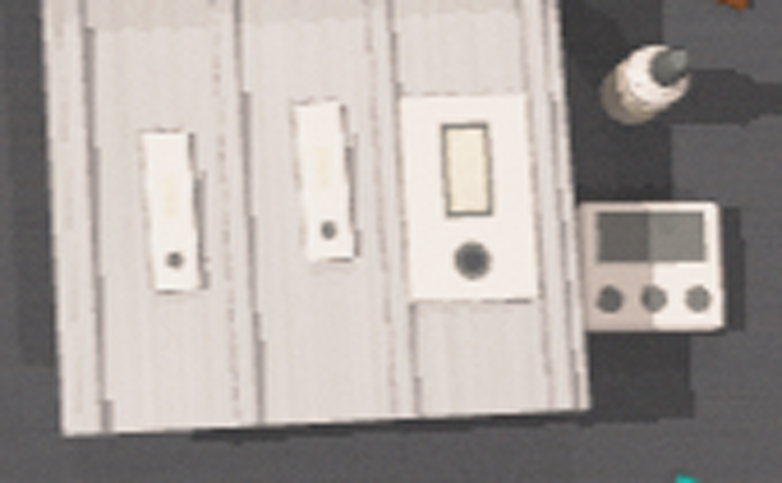

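View pics/crop_pile.png

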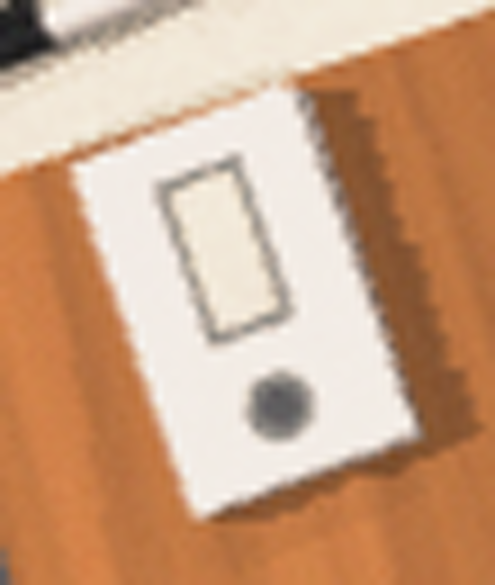

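The crops show the card square in its lane, with the front end at about crop row 298 and the well at (472,260). The front edge runs from (64,435) to (590,408) in the crop. The pile's top card is at (0.528, 0.222), turned 21.4°, and the finished card is at (0.575, -0.175). All the sizes check against 90 x 56, so I'm moving now.

```bash
python3 -m crank '[[[2.5,-3.9,0,0,0,0.028,-1],[2.5,-3.9,0,0,0,0.028,-1],[2.5,-3.9,0,0,0,0.028,-1],[2.5,-3.9,0,0,0,0.028,-1],[2.5,-3.9,0,0,0,0.028,-1],[2.5,-3.9,0,0,0,0.028,-1],[2.5,-3.9,0,0,0,0.028,-1],[2.5,-3.9,0,0,0,0.028,-1],[2.5,-3.9,0,0,0,0.028,-1],[2.5,-3.9,0,0,0,0.028,-1]]]' 40
python3 - <<'E'
from h import *
ci=r.camera_info("top")
w=onplane(ci,[(278.9,244.6),(393.3,238.7)],.06);print(w.round(4))
e=w[0]-w[1];L=np.linalg.norm(e);print("width",L);u=e[:2]/L;n=np.array([u[1],-u[0]]);print("yaw",np.degrees(np.arctan2(n[1],n[0])))
c=np.array([.5755,-.1747]);m=w.mean(0)[:2];print("card in edge frame",(c-m)@n,(c-m)@u)
for dx in(10,175):print(dx,m+n*dx/1e3-u*.068)
E
```

```text
time_s: 1.15
ee_pos: [0.3984, 0.2154, 0.2564]
orientation: [0.0, -0.021, 1.0, 0.0]
wrist_force: [0.7, 0.5, 0.3]
grip_width: -0.0
grasp_force: 0.0
[[ 0.4703  0.001   0.06  ]
 [ 0.4826 -0.2272  0.06  ]]
width 0.22845315360176147
yaw 3.084519267377748
card in edge frame 0.09562355987201067 -0.06683338471832027
10 [ 0.49006326 -0.18047224]
175 [ 0.65482422 -0.17159376]
```

```bash
python3 -m crank '[[[2.55,-3.87,0,0,0,0.001,-1],[2.55,-3.87,0,0,0,0.001,-1],[2.55,-3.87,0,0,0,0.001,-1],[2.55,-3.87,0,0,0,0.001,-1],[2.55,-3.87,0,0,0,0.001,-1],[2.55,-3.87,0,0,0,0.001,-1],[2.55,-3.87,0,0,0,0.001,-1],[2.55,-3.87,0,0,0,0.001,-1],[2.55,-3.87,0,0,0,0.001,-1],[2.55,-3.87,0,0,0,0.002,-1]]]'
python3 -m crank '[[[0,0,-3,0,0,0,-1],[0,0,-3,0,0,0,-1],[0,0,-3,0,0,0,-1],[0,0,-3,0,0,0,-1],[0,0,-1,0,0,0,-1],[0,0,-1,0,0,0,-1],[0,0,-0.5,0,0,0,-1],[0,0,-0.5,0,0,0,-1],[0,0,0,0,0,0,-1],[0,0,0,0,0,0,-1]]]'
```

```text
time_s: 2.15
ee_pos: [0.6536, -0.1711, 0.2559]
orientation: [-0.0, -0.026, 1.0, 0.0]
wrist_force: [0.9, 0.4, -0.2]
grip_width: 0.0004
grasp_force: 0.0
time_s: 3.15
ee_pos: [0.6533, -0.1698, 0.1071]
orientation: [0.001, -0.026, 1.0, -0.0]
wrist_force: [-0.2, 0.3, 0.3]
grip_width: 0.0001
grasp_force: 0.0
```

```bash
python3 -m crank '[[[0,-0.1,-0.2,0,0,0,-1],[0,-0.1,-0.2,0,0,0,-1],[0,0,-0.2,0,0,0,-1],[0,0,-0.2,0,0,0,-1],[0,0,-0.1,0,0,0,-1],[0,0,-0.1,0,0,0,-1],[0,0,-0.1,0,0,0,-1],[0,0,0,0,0,0,-1],[0,0,0,0,0,0,-1],[0,0,0,0,0,0,-1]]]'
python3 - <<'E'
from h import *
im,d,ci=grab("side"); a=cv2.resize(im[90:240,190:360],None,fx=4,fy=4,interpolation=cv2.INTER_CUBIC)[:,:,::-1]
cv2.imwrite("pics/s1.png",a)
E
```

```text
time_s: 4.15
ee_pos: [0.6529, -0.1718, 0.0954]
orientation: [0.0, -0.026, 1.0, -0.0]
wrist_force: [-0.3, 0.1, -0.3]
grip_width: -0.0001
grasp_force: 0.0
```

View pics/s1.png

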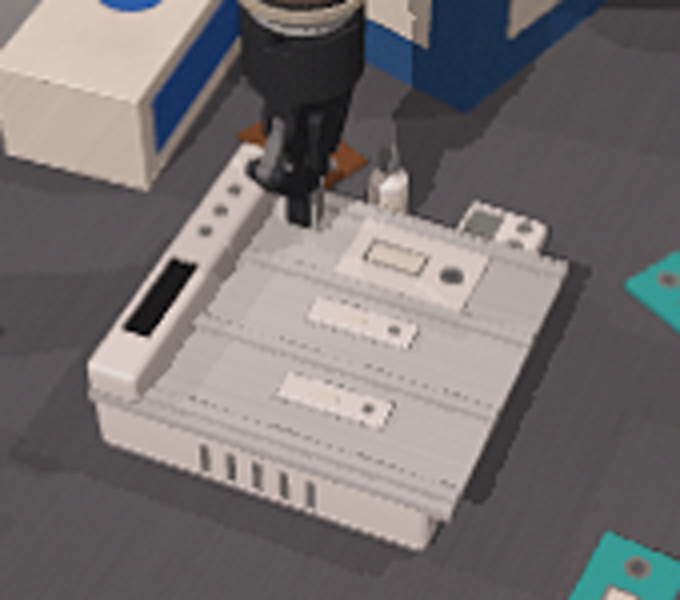

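The shut fingers stand in the gap behind the card, at crop (300,220), with no contact yet. I'll lower the last 8 mm.

```bash
python3 -m crank '[[[0,0,-0.2,0,0,0,-1],[0,0,-0.2,0,0,0,-1],[0,0,-0.1,0,0,0,-1],[0,0,-0.1,0,0,0,-1],[0,0,-0.1,0,0,0,-1],[0,0,-0.1,0,0,0,-1],[0,0,0,0,0,0,-1],[0,0,0,0,0,0,-1],[0,0,0,0,0,0,-1],[0,0,0,0,0,0,-1]]]'
```

```text
time_s: 5.2
ee_pos: [0.6529, -0.1717, 0.0873]
orientation: [0.0, -0.026, 1.0, -0.0]
wrist_force: [-0.8, 0.7, -0.3]
grip_width: 0.0001
grasp_force: 0.0
```

```bash
python3 -m crank '[[[-0.7,-0.04,-0.05,0,0,0,-1],[-0.7,-0.04,0,0,0,0,-1],[-0.5,-0.03,0,0,0,0,-1],[-0.5,-0.03,0,0,0,0,-1],[-0.6,-0.03,0,0,0,0,-1],[-0.7,-0.04,0,0,0,0,-1],[-0.7,-0.04,0,0,0,0,-1],[-0.6,-0.03,0,0,0,0,-1],[-0.4,-0.02,0,0,0,0,-1],[-0.2,-0.01,0,0,0,0,-1]]]'
python3 - <<'E'
from h import *
im,d,ci=grab("side"); a=cv2.resize(im[120:230,240:350],None,fx=5,fy=5,interpolation=cv2.INTER_CUBIC)[:,:,::-1]
cv2.imwrite("pics/s2.png",a)
E
```

```text
time_s: 6.2
ee_pos: [0.5964, -0.1749, 0.0869]
orientation: [0.0, -0.026, 1.0, 0.0]
wrist_force: [1.0, 0.4, 0.4]
grip_width: 0.0003
grasp_force: 0.2
```

View pics/s2.png

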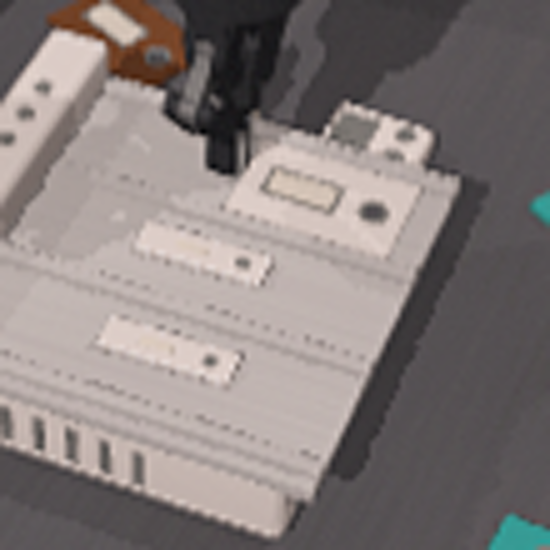

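The card slides ahead of the fingers and stays square, with its well at crop (373,211). I'll push on and then measure the well.

```bash
python3 -m crank '[[[-0.3,-0.02,0,0,0,0,-1],[-0.5,-0.03,0,0,0,0,-1],[-0.5,-0.03,0,0,0,0,-1],[-0.5,-0.03,0,0,0,0,-1],[-0.5,-0.03,0,0,0,0,-1],[-0.5,-0.03,0,0,0,0,-1],[-0.4,-0.02,0,0,0,0,-1],[-0.2,-0.01,0,0,0,0,-1],[-0.1,0,0,0,0,0,-1],[0,0,0,0,0,0,-1]]]'
cat > m.py <<'E'
from h import *
def well(n,x0,y0,x1,y1,z,t=110):
    im,d,ci=grab(n); g=cv2.cvtColor(im,cv2.COLOR_RGB2GRAY)
    s=cv2.resize(g[y0:y1,x0:x1],None,fx=4,fy=4,interpolation=cv2.INTER_CUBIC)
    k,l,st,c=cv2.connectedComponentsWithStats((s<t).astype(np.uint8))
    for i in range(1,k):
        if 60<st[i,4]<1500: p=(c[i]+.5)/4-.5+[x0,y0]; w=onplane(ci,p,z)[0]; print(p.round(1),st[i,2:5],w.round(4),"behind edge",((w[:2]-[.4765,-.1131])@[.9986,.0538]).round(4))
    return im
E
python3 - <<'E'
from m import *
im=well("side",295,145,345,190,.064)
cv2.imwrite("pics/s3.png",cv2.resize(im[120:230,240:350],None,fx=5,fy=5,interpolation=cv2.INTER_CUBIC)[:,:,::-1])
E
```

```text
time_s: 7.25
ee_pos: [0.5618, -0.1768, 0.0868]
orientation: [-0.0, -0.026, 1.0, 0.0]
wrist_force: [-1.3, -0.5, 1.0]
grip_width: 0.0002
grasp_force: 0.0
[310.3 146.5] [ 38  18 510] [ 0.545  -0.2295  0.064 ] behind edge 0.0621
[326.9 165.9] [ 18  12 178] [ 0.4777 -0.1811  0.064 ] behind edge -0.0025
```

View pics/s3.png

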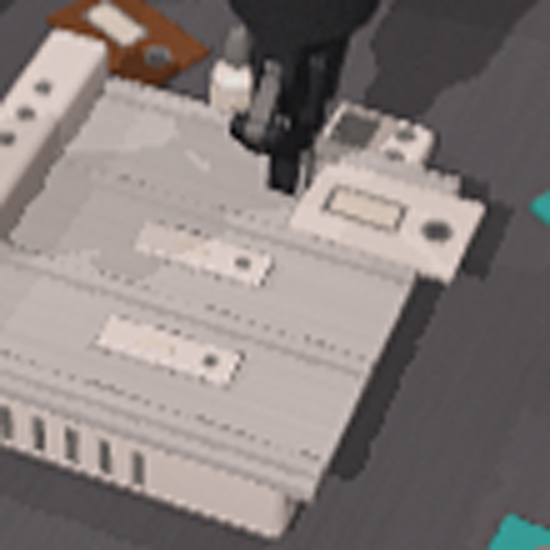

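The well lies 2.5 mm beyond the edge, so the card's centre is 25.5 mm behind it, and the finger position agrees at 25.8 mm. I'll push 13 mm more, back off and rise.

```bash
python3 -m crank '[[[-0.2,-0.01,0,0,0,0,-1],[-0.3,-0.02,0,0,0,0,-1],[-0.3,-0.02,0,0,0,0,-1],[-0.3,-0.01,0,0,0,0,-1],[-0.2,-0.01,0,0,0,0,-1],[0,0,0,0,0,0,-1],[0,0,0,0,0,0,-1],[0.5,0.03,0,0,0,0,-1],[0.5,0.03,0.5,0,0,0,-1],[0,0,3,0,0,0,-1]]]'
python3 -m crank '[[[0,0,4,0,0,0,-1],[-3,-0.15,3,0,0,0,0],[-4,-0.2,0,0,0,0,1],[-4,-0.2,0,0,0,0,1],[0,0,0,0,0,0,1],[0,0,0,0,0,0,1],[0,0,0,0,0,0,1],[0,0,0,0,0,0,1],[0,0,0,0,0,0,1],[0,0,0,0,0,0,1]]]'
python3 - <<'E'
from m import *
im=well("side",295,145,345,200,.064)
cv2.imwrite("pics/s4.png",cv2.resize(im[90:240,220:400],None,fx=4,fy=4,interpolation=cv2.INTER_CUBIC)[:,:,::-1])
E
```

```text
time_s: 8.3
ee_pos: [0.5582, -0.1759, 0.1197]
orientation: [-0.002, -0.027, 1.0, 0.0]
wrist_force: [0.3, 0.1, 0.6]
grip_width: 0.0001
grasp_force: 0.0
time_s: 9.3
ee_pos: [0.4492, -0.1824, 0.1915]
orientation: [-0.0, -0.026, 1.0, -0.0]
wrist_force: [-0.5, 0.2, -0.1]
grip_width: 0.0852
grasp_force: 0.0
[301.4 145.3] [ 27   9 157] [ 0.5685 -0.2227  0.064 ] behind edge 0.086
[331.8 167.2] [ 18  13 167] [ 0.4646 -0.1821  0.064 ] behind edge -0.0156
```

View pics/s4.png

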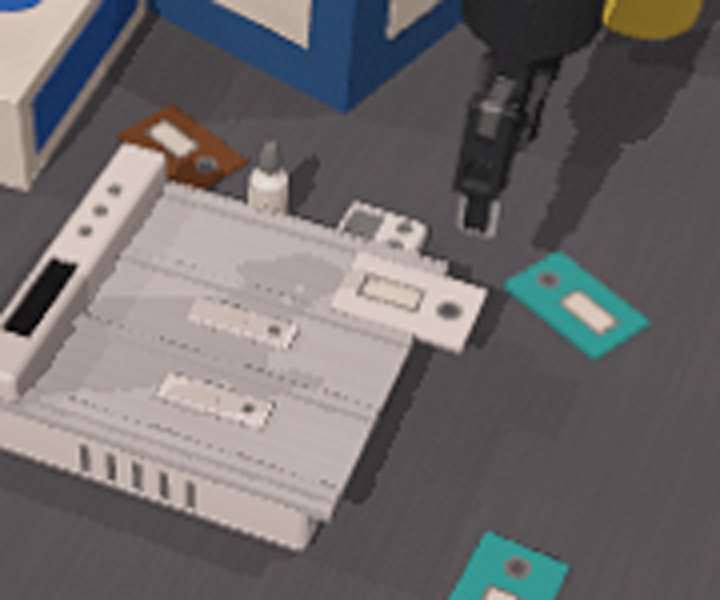

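The card overhangs by 33 mm, with its centre 12.4 mm behind the edge, the well at crop (449,310), and the cassettes untouched. I'll descend over the overhang, with the pads centred 18 mm ahead of the edge, and grip.

```bash
python3 -m crank '[[[0.7,0,-2,0,0,0,1],[0.6,0,-3,0,0,0,1],[0,0,-2.5,0,0,0,1],[0,0,-1.5,0,0,0,1],[0,0,-1,0,0,0,1],[0,0,-0.7,0,0,0,1],[0,0,-0.4,0,0,0,1],[0,0,-0.3,0,0,0,1],[0,0,0,0,0,0,1],[0,0,0,0,0,0,1]]]' 40
python3 - <<'E'
from m import *
s=r.read_state();print(s["ee_pos"],s["wrist_force"])
im=well("side",295,145,345,200,.064)
cv2.imwrite("pics/s5.png",cv2.resize(im[90:240,220:400],None,fx=4,fy=4,interpolation=cv2.INTER_CUBIC)[:,:,::-1])
E
```

```text
time_s: 10.35
ee_pos: [0.4621, -0.1825, 0.0782]
orientation: [0.0, -0.026, 1.0, -0.0]
wrist_force: [-0.1, -0.7, -0.0]
grip_width: 0.0852
grasp_force: 0.0
[ 0.46213184 -0.18252186  0.07822283] [-0.12723892 -0.70264493 -0.04838179]
[301.4 145.3] [ 27   9 156] [ 0.5685 -0.2227  0.064 ] behind edge 0.086
```

View pics/s5.png

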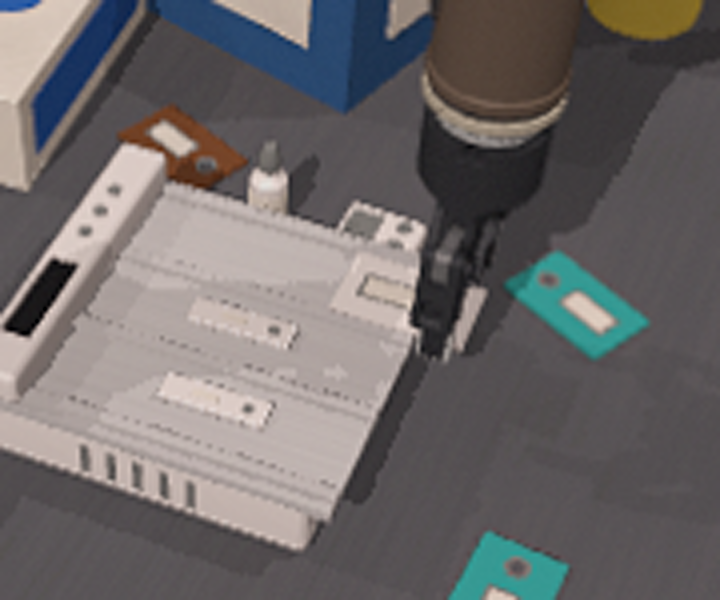

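The open fingers straddle the overhanging end, at crop (440,310). I'll close, check the grip, then lift.

```bash
python3 -m crank '[[[0,0,0,0,0,0,0.5],[0,0,0,0,0,0,0.4],[0,0,0,0,0,0,0.3],[0,0,0,0,0,0,0.2],[0,0,0,0,0,0,0],[0,0,0,0,0,0,-0.3],[0,0,0,0,0,0,-1],[0,0,0,0,0,0,-1],[0,0,0,0,0,0,-1],[0,0,0,0,0,0,-1]]]' 40
```

```text
time_s: 11.4
ee_pos: [0.462, -0.1824, 0.0782]
orientation: [0.0, -0.026, 1.0, 0.0]
wrist_force: [-1.0, 1.0, 5.9]
grip_width: 0.0548
grasp_force: 40.8
```

```bash
python3 -m crank '[[[0,0,0.2,0,0,0,-1],[0,0,0.5,0,0,0,-1],[0,0,1,0,0,0,-1],[0,0,1,0,0,0,-1],[0,0,1.5,0,0,0,-1],[0,0,2,0,0,0,-1],[0,0,2,0,0,0,-1],[0,0,1,0,0,0,-1],[0,0,0.5,0,0,0,-1],[0,0,0,0,0,0,-1]]]'
python3 - <<'E'
from m import *
im=well("side",295,145,345,200,.064)
cv2.imwrite("pics/s6.png",cv2.resize(im[90:240,220:400],None,fx=4,fy=4,interpolation=cv2.INTER_CUBIC)[:,:,::-1])
E
```

```text
time_s: 12.4
ee_pos: [0.4621, -0.1824, 0.1753]
orientation: [0.001, -0.026, 1.0, 0.0]
wrist_force: [0.3, 0.2, -0.7]
grip_width: 0.0549
grasp_force: 42.0
[301.4 145.3] [ 27   9 158] [ 0.5685 -0.2226  0.064 ] behind edge 0.086
```

View pics/s6.png

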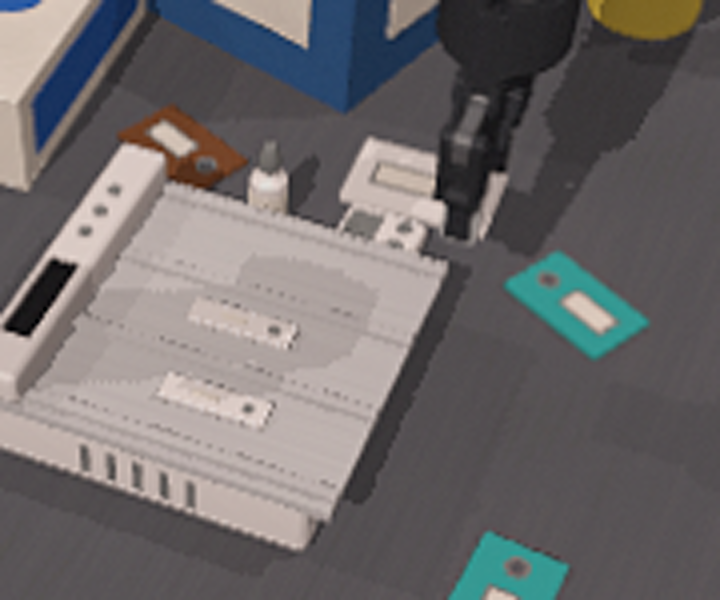

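The card is gripped and level, well clear of the plate, with the cassettes undisturbed. I'll carry it over the pile, turning 0.32 rad, and cross-check the pile from the side camera.

```bash
python3 -m crank '[[[0.3,2,0,0,0,0.032,-1],[0.4,3.5,0,0,0,0.032,-1],[0.4,4.3,0,0,0,0.032,-1],[0.4,4.6,0,0,0,0.032,-1],[0.4,4.7,0,0,0,0.032,-1],[0.4,4.7,0,0,0,0.032,-1],[0.4,4.6,0,0,0,0.032,-1],[0.4,4.3,0,0,0,0.032,-1],[0.35,3.6,0,0,0,0.032,-1],[0.3,2.6,0,0,0,0.032,-1]]]'
python3 - <<'E'
from h import *
im=cv2.imread("pics/side0.png")[:,:,::-1]; ci=r.camera_info("side")
x0,y0,x1,y1=212,276,265,315
s=cv2.resize(im[y0:y1,x0:x1],None,fx=4,fy=4,interpolation=cv2.INTER_CUBIC)
g=s.min(2); k,l,st,c=cv2.connectedComponentsWithStats((s.max(2)<110).astype(np.uint8))
for i in range(1,k):
    if st[i,4]>60: p=(c[i]+.5)/4-.5+[x0,y0]; print("dark",p.round(1),st[i,2:5],onplane(ci,p,.016)[0].round(4))
for t in(170,190,205):
    cs,_=cv2.findContours((g>t).astype(np.uint8),cv2.RETR_EXTERNAL,cv2.CHAIN_APPROX_NONE); q=max(cs,key=cv2.contourArea)[:,0]
    w=onplane(ci,(q+.5)/4-.5+[x0,y0],.016)[:,:2]; print(t,cv2.minAreaRect((w*1000).astype(np.float32)))
E
```

```text
time_s: 13.45
ee_pos: [0.4986, 0.2093, 0.1736]
orientation: [-0.001, -0.187, 0.982, 0.0]
wrist_force: [-0.3, 0.8, -1.1]
grip_width: 0.0543
grasp_force: 42.0
dark [228.9 280.5] [ 44   4 147] [0.5564 0.2002 0.016 ]
dark [241.8 281.6] [ 50   4 149] [0.5295 0.1899 0.016 ]
dark [253.1 282.6] [ 38   3 109] [0.5058 0.181  0.016 ]
dark [258.9 291. ] [ 8 27 85] [0.485  0.1934 0.016 ]
dark [249.1 294.8] [ 23  21 356] [0.5   0.211 0.016]
170 ((525.2139282226562, 224.31466674804688), (89.85111236572266, 60.1091423034668), 21.39082145690918)
190 ((525.525390625, 222.88636779785156), (88.31448364257812, 56.934791564941406), 21.398151397705078)
205 ((513.9035034179688, 189.83848571777344), (20.394702911376953, 1.2242332696914673), 26.248037338256836)
```

The side camera puts the pile at about (0.5255, 0.223), turned 21.4°, within 2.5 mm of the top camera. I'll take the mean and lower.

```bash
python3 -m crank '[[[0,0.1,-2,0,0,0,-1],[0,0.06,-3,0,0,0,-1],[0,0,-3,0,0,0,-1],[0,0,-2,0,0,0,-1],[0,0,-1.2,0,0,0,-1],[0,0,-0.7,0,0,0,-1],[0,0,-0.5,0,0,0,-1],[0,0,-0.3,0,0,0,-1],[0,0,0,0,0,0,-1],[0,0,0,0,0,0,-1]]]'
python3 - <<'E'
from h import *
im,d,ci=grab("side"); T=np.array(ci["pose"])
# card points by depth: white pixels around the pile
ys,xs=np.mgrid[262:330,205:275]; px=np.c_[xs.ravel(),ys.ravel()]
o,dd=ray(ci,px); P=o+dd*d[ys.ravel(),xs.ravel()][:,None]
c=im[ys.ravel(),xs.ravel()].min(1)
v=(c>180)&(P[:,2]>.013)&(P[:,2]<.05); Q=P[v]; print(v.sum(),np.percentile(Q[:,2],[5,25,50,75,95]).round(4))
A=np.c_[Q[:,:2],np.ones(len(Q))]; print(np.linalg.lstsq(A,Q[:,2],rcond=None)[0].round(3))
E
```

```text
time_s: 14.45
ee_pos: [0.4997, 0.2083, 0.0484]
orientation: [0.001, -0.185, 0.983, 0.0]
wrist_force: [0.1, -0.5, 0.4]
grip_width: 0.0544
grasp_force: 42.1
620 [0.0149 0.0315 0.0335 0.0345 0.0361]
[ 0.134 -0.177 -0.001]
```

Depth puts the card's top at 0.034, so it hangs level 16.4 mm below the TCP, as assumed. Now a fine correction and the last 11 mm.

```bash
python3 -m crank '[[[-0.05,0.1,-0.2,0,0,0,-1],[-0.05,0.1,-0.2,0,0,0,-1],[0,0.05,-0.2,0,0,0,-1],[0,0,-0.2,0,0,0,-1],[0,0,-0.1,0,0,0,-1],[0,0,-0.1,0,0,0,-1],[0,0,-0.1,0,0,0,-1],[0,0,0,0,0,0,-1],[0,0,0,0,0,0,-1],[0,0,0,0,0,0,-1]]]'
```

```text
time_s: 15.5
ee_pos: [0.4984, 0.2107, 0.0372]
orientation: [0.0, -0.185, 0.983, 0.0]
wrist_force: [-2.9, -0.9, 5.8]
grip_width: 0.0546
grasp_force: 45.3
```

Light contact (5.8 N), so I'll release here.

```bash
python3 -m crank '[[[0,0,0.05,0,0,0,0.35],[0,0,0,0,0,0,0.4],[0,0,0,0,0,0,0.5],[0,0,0,0,0,0,0.7],[0,0,0,0,0,0,1],[0,0,0,0,0,0,1],[0,0,0,0,0,0,1],[0,0,0,0,0,0,1],[0,0,0,0,0,0,1],[0,0,0,0,0,0,1]]]'
python3 -m crank '[[[0,0,0.5,0,0,0,1],[0,0,1,0,0,0,1],[0,0,2,0,0,0,1],[0,0,3,0,0,0,1],[0,0,3,0,0,0,1],[-2,-3,3,0,0,0,1],[-2,-4,2,0,0,0,1],[-2,-4,0,0,0,0,1],[-2,-4,0,0,0,0,1],[0,-3,0,0,0,0,1]]]'
python3 - <<'E'
from h import *
im,d,ci=grab("side")
x0,y0,x1,y1=205,266,272,318
s=cv2.resize(im[y0:y1,x0:x1],None,fx=4,fy=4,interpolation=cv2.INTER_CUBIC)
k,l,st,c=cv2.connectedComponentsWithStats((s.max(2)<110).astype(np.uint8))
for i in range(1,k):
    if st[i,4]>60: p=(c[i]+.5)/4-.5+[x0,y0]; print("dark",p.round(1),st[i,2:5],onplane(ci,p,.020)[0].round(4))
for t in(180,190,200):
    cs,_=cv2.findContours((s.min(2)>t).astype(np.uint8),cv2.RETR_EXTERNAL,cv2.CHAIN_APPROX_NONE); q=max(cs,key=cv2.contourArea)[:,0]
    w=onplane(ci,(q+.5)/4-.5+[x0,y0],.020)[:,:2]; print(t,cv2.minAreaRect((w*1000).astype(np.float32)))
ys,xs=np.mgrid[262:330,205:275]; px=np.c_[xs.ravel(),ys.ravel()]
o,dd=ray(ci,px); P=o+dd*d[ys.ravel(),xs.ravel()][:,None]
rel=(P[:,:2]-[.527,.222])@np.array([[.931,-.364],[.364,.931]])
v=(abs(rel[:,0])<.038)&(abs(rel[:,1])<.022);Q=P[v];print(np.percentile(Q[:,2],[5,50,95]).round(4))
print(np.linalg.lstsq(np.c_[Q[:,:2],np.ones(len(Q))],Q[:,2],rcond=None)[0].round(3))
E
```

```text
time_s: 16.5
ee_pos: [0.4983, 0.2107, 0.0373]
orientation: [-0.0, -0.185, 0.983, 0.0]
wrist_force: [0.5, 0.2, 0.5]
grip_width: 0.0853
grasp_force: 0.0
time_s: 17.5
ee_pos: [0.4157, 0.0285, 0.1832]
orientation: [-0.0, -0.185, 0.983, 0.001]
wrist_force: [1.2, 0.1, 0.6]
grip_width: 0.0852
grasp_force: 0.0
dark [267.6 266. ] [ 32   4 114] [0.4948 0.1312 0.02  ]
dark [237.7 279.6] [124  14 983] [0.5386 0.1914 0.02  ]
dark [248.4 293.6] [ 24  20 373] [0.5016 0.2106 0.02  ]
dark [257.9 300.5] [ 18  61 445] [0.4758 0.2159 0.02  ]
180 ((543.1978149414062, 212.84957885742188), (112.01834869384766, 88.96089172363281), 22.16114044189453)
190 ((534.9263916015625, 208.06326293945312), (93.30088806152344, 27.01700782775879), 20.056943893432617)
200 ((535.2219848632812, 198.0163116455078), (89.60232543945312, 19.42780303955078), 11.562704086303711)
[0.018  0.0204 0.0228]
[-0.003 -0.009  0.024]
```

The card lies flat at the right height, with its well 1.6 mm from the old pile well. I'll check the centre and angle from the top camera.

```bash
python3 - <<'E'
from h import *
im,d,ci=grab("top")
x0,y0,x1,y1=155,193,202,246
s=cv2.resize(im[y0:y1,x0:x1],None,fx=4,fy=4,interpolation=cv2.INTER_CUBIC)
k,l,st,c=cv2.connectedComponentsWithStats((s.max(2)<110).astype(np.uint8))
for i in range(1,k):
    if st[i,4]>60: p=(c[i]+.5)/4-.5+[x0,y0]; print("dark",p.round(1),st[i,2:5],onplane(ci,p,.020)[0].round(4))
for t in(170,190,205,215):
    cs,_=cv2.findContours((s.min(2)>t).astype(np.uint8),cv2.RETR_EXTERNAL,cv2.CHAIN_APPROX_NONE); q=max(cs,key=cv2.contourArea)[:,0]
    w=onplane(ci,(q+.5)/4-.5+[x0,y0],.020)[:,:2]; print(t,cv2.minAreaRect((w*1000).astype(np.float32)))
E
```

```text
dark [180.6 228.9] [ 19  20 264] [0.5034 0.2113 0.02  ]
170 ((538.2052001953125, 226.90516662597656), (112.48918914794922, 60.73047637939453), 21.869464874267578)
190 ((537.0232543945312, 226.42202758789062), (108.7856216430664, 59.40056610107422), 22.304473876953125)
205 ((530.1207275390625, 222.5951690673828), (91.78833770751953, 56.77168273925781), 22.445011138916016)
215 ((529.951171875, 222.61099243164062), (90.61544036865234, 56.27324676513672), 22.668548583984375)
```

```bash
python3 -c "
from rig import r
print(r.finish_job())"
```

```text
the job is handed in; nothing more can be done
None
```

The finished card now lies flat on the pile, same way round, about 2 mm and 1° off the top card's pose measured at the start; I handed the job in after about 18 s, and no verdict came back.

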